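# Start the flange nut on the tin clamp

## Robot

A 6-joint arm with a two-finger parallel gripper is mounted at the origin on a cart in front of the work surface, level with it; the furniture and walls round the work are solid. World frame = base frame: x ahead of the robot, y to its left, z up, the work surface at z = 0. Lengths are in mm, angles in rad, forces in N, time in s.
With the tool pointing down it reaches from about 400 to 925 mm from the base axis. Payload 12.5 kg.
Tool frame: the origin (TCP) lies midway between the tips of the shut fingers; the grasp point (between the pads) lies 19 mm behind it; z points along the fingers, y is the line along which they close (so a half turn about z gives the same grasp; the last joint's range is limited). The gripper opens to 95 mm and grips with 3 to 60 N. Pads are 20 mm wide; open, the fingers measure 119 mm over their backs; the gripper's body (75 mm by 180 mm) begins 59 mm behind the grasp point.
Start: joints at [1.054, 0.491, 1.559, -0, 1.092, -0.106], TCP at [249.575, 573.026, 214.661] pointing down, gripper open.
Joint ranges: [-3.1, 3.1], [-0.84, 2.19], [0.05, 2.79], [-1.13, 4.28], [0.06, 2.93], [-2.69, 2.69]. Speed limits (rad/s): [2.22, 2.22, 2.79, 3.14, 3.14, 3.14].

## Interface

Orientations are given as [roll, pitch, yaw] about the fixed x, y, z axes, in that order (R = Rz(yaw) Ry(pitch) Rx(roll)).
In Python, from cell import state, read_camera, camera_info, env gives the robot as it stands.
- The arm moves only by the tool move_arm, never from a script. Its argument "commands" is a list of rows, each a list of 3 entries, a list of its own where there are three numbers: the shift along the world's x, y, z in cm, then the turn, a rotation vector about the world's x, y, z in degrees, then the opening, from 0 (shut) to 1 (fully open). A call has 1 to 10 rows; each row shifts and turns the commanded pose from where the row before left it; what a row does not reach is not made up. A row lasts 1/10 s, in which the tool goes at most 50 mm and 8.59 degrees, less where a joint would pass 70% of its speed; a pose out of reach is approached as far as the arm can. A call with a gripper value outside its range is refused whole. The fingers move at their own pace and stop on an object; the grip force is fixed at half the most. Time passes only in rows, so rows that do not move let the fingers close. It gives the time, the measured TCP pose, the force, the opening and the grip force at its end, in the units of the state.
- state(): the state, without advancing time (a new reading comes with each control period).
- read_camera(name): name is "scene" or "top" or "wrist"; returns the picture (420x560x3 uint8, blue, green, red); there is no depth.
- camera_info(name): a dict with "K" (3x3 intrinsics, pixels), "cam_to_world" (4x4, takes a point from camera to world coordinates). Camera axes: x right, y down, z forward; pixel columns grow to the right and rows downward; lengths in mm; the calibration is good to about 2 mm. A picture is of the moment at which its call begins: read the wrist's pose just before it. camera_info takes no time and is no camera call; for the wrist camera it gives the pose at the moment of the call.
- env.job_done(): hands the job in; it is judged then, once.
The state is a dict: "t": time; "joints": joint angles; "qvel": joint speeds; "tau": joint torques, N m; "eef_pos": TCP position; "tcp_rot": TCP orientation; "ft_force": force on the tool from outside, world axes, zero at the start; "moment": the same for the moment, N m; "opening": opening from 0.0 (shut) to 1.0 (fully open); "grip_force": force on a finger pad.
Only numpy, scipy, OpenCV 4.12 (cv2) and the standard library are available. Lean on these libraries where they do the work, as an engineer would, in place of code of your own. Each camera call takes 0.05 s, during which the arm holds its last target. There are 200 camera calls.

## Task

Finish the clamp that holds the sample tin: set the loose brass flange nut on the stud, flange down. Back it off anticlockwise (seen from above) under light pressure until you feel the thread drop in, then turn it on clockwise until its flange lies home on the blue strap, and let go. Do not force it, and leave the glass vial and the crucible where they stand.

Things in the scene. Friction and masses are not known exactly. Their poses are not given: they have to be found in the camera images.
- nut_center (a point): Loose brass flange nut, upright on the worktop, flange down, 0.16 kg; this point is on its axis 14 mm above its underside (half-way up); z up, x square to one of the six flats. Hexagon 46 mm across flats, from 6 to 28 mm above the underside, on a round flange 57 mm wide, 6 mm thick.
- nut: The same nut, origin on its axis at its underside, axes as nut_center. Its bore is 34 mm wide and open at both ends; three 5 mm lugs 120 degrees apart stick in to 11.5 mm from the axis, their undersides 12 mm above the nut's underside. Set on the stud it first rests 12.5 mm above the strap (lugs on the flat) or 15.5 mm (on the teeth); backed off by up to 110 degrees it drops in to 3 mm.
- clamp: The fixed clamp: aluminium base plate 164x84 mm, on it a sample tin and a steel block, across both a blue strap 150x64 mm, its top 52 mm above the worktop; from it rises a steel stud that does not turn. Origin on the stud's axis at the worktop; x along the strap towards the tin, z up.
- stud_foot (a point): Where the stud's axis meets the top of the blue strap; axes as the clamp. The stud stands 47 mm above it: a 19.4 mm core, its last 7.5 mm tapered to a 10 mm tip. With the nut's lugs dropped into the thread its underside is 3 mm above this point; clockwise it goes level for 0 to 16 degrees, then down 0.07 mm a degree (axial play 1.5 mm); flange home after 50 to 70 degrees, hard stop some 20 degrees on.
- stud_end (a point): On the axis at the flat upper end of the stud's coarse right-hand three-start thread (29 mm wide), 24.5 mm above the strap. In it are 3 slots 120 degrees apart, 38 degrees wide, lugs have 12 to 16 degrees of room; their bearing is not given. A tooth 6 degrees wide, 3 mm high, borders each slot on its anticlockwise side, so lugs turned clockwise on the flat jam; lugs caught on its slot side need easing a little clockwise.
- vial: Loose glass sample vial with a white cap, 26 mm wide, 59 mm high, upright; origin at the centre of its underside. To be left alone.
- crucible: Loose white lidded crucible, 45 mm wide, 47 mm high, upright; origin at the centre of its underside. To be left alone.
There are look-alikes about, which are no part of the job. Of the things shaped like the nut, the brass one is meant.

How it is judged (in metres and radians):
On the way:
1. the nut stands on the stud, upright and centred (horizontal distance between nut_center and stud_foot below 0.004 m and z of nut_center in the frame of stud_foot below 0.032 m and angle between nut's own z axis and vertical below 0.12 rad), for 0.1 s.
At the end, for the whole second after the job is handed in: The nut's flange lies on the blue strap (underside less than 1.2 mm above it), which it reaches only by its thread; the nut is within 4 mm of the stud's axis, upright within 0.06 rad and at rest (horizontal distance between nut_center and stud_foot below 0.004 m and z of nut_center in the frame of stud_foot below 0.0152 m and angle between nut's own z axis and vertical below 0.06 rad and linear speed of nut below 0.01 m/s); the robot touches nothing.
It fails at once if the nut is forced: more than 40 N between nut and clamp (contact force between nut and clamp above 40 N).
It fails at once if the vial or the crucible is moved by more than 15 mm (distance of any of vial, crucible from where it was at the start of the episode above 0.015 m).
It also fails if it takes over 72 s, if anything falls off the work surface, if the arm or the gripper's body presses on something with over 40 N, if the wrist force passes 120 N, or if a joint passes its speed limit or range.

## Working session

There is one attempt and no reset: what is moved stays moved. The work goes in short steps, Python scripts to look and compute and a tool call to move; the robot and the scene stay as the last step left them, time stands still between calls to the robot, and variables do not carry over. Pictures are saved under pics/ and viewed, at most 10 in all, crops included, and the job is handed in when it is done.

Besides the shell and the picture viewer there is one more tool, called after "Call:" by a JSON object that holds its "op" and its "data". move_arm: Moves the arm, as the interface text tells. Its arguments: {"type":"object","properties":{"commands":{"type":"array"}},"required":["commands"]}

```bash
mkdir -p pics; cat > h.py <<'E'
import numpy as np, cv2
from cell import state, read_camera, camera_info, env
def ray(name,u,v,z,info=None):
    c=info or camera_info(name);K=np.array(c["K"]);T=np.array(c["cam_to_world"])
    d=T[:3,:3]@np.linalg.solve(K,[u,v,1.]);o=T[:3,3]
    return o+d*(z-o[2])/d[2]
def proj(name,p,info=None):
    c=info or camera_info(name);K=np.array(c["K"]);T=np.array(c["cam_to_world"])
    q=K@(T[:3,:3].T@(np.array(p)-T[:3,3]));return q[:2]/q[2]
E
python3 - <<'E'
from h import *
s=state();print(s)
for n in("scene","top"):
    im=read_camera(n);cv2.imwrite(f"pics/{n}0.png",im)
    c=camera_info(n);print(n,np.round(c["K"],1).tolist(),np.round(c["cam_to_world"],3).tolist())
E
```

```text
{'t': 0.0, 'joints': array([ 1.05441366e+00,  4.91593163e-01,  1.55948113e+00, -1.00956667e-07,
        1.09168424e+00, -1.05589918e-01]), 'qvel': array([ 8.51582934e-04, -1.54661464e-03,  2.09288974e-05, -2.31577079e-03,
        2.80375484e-03, -1.44634374e-03]), 'tau': array([ 4.71918065e-04, -6.12631917e+01, -2.58193821e+01,  6.92681805e-02,
        4.80917317e-02, -8.65695006e-05]), 'eef_pos': array([249.43198016, 572.79145938, 214.02996101]), 'tcp_rot': array([-3.14043326e+00, -1.22787513e-04,  2.73079988e+00]), 'ft_force': array([-0.63791091,  0.30831611, -0.47080105]), 'moment': array([0.00051469, 0.00205866, 0.02962548]), 'grip_force': 0.0, 'opening': 1.0003431402995897}
scene [[500.8, 0.0, 285.6], [0.0, 500.8, 208.5], [0.0, 0.0, 1.0]] [[0.715, -0.378, 0.588, 79.637], [-0.699, -0.368, 0.614, -617.018], [-0.016, -0.85, -0.527, 527.364], [0.0, 0.0, 0.0, 1.0]]
top [[516.2, 0.0, 273.7], [0.0, 516.2, 206.0], [0.0, 0.0, 1.0]] [[0.012, -0.982, 0.188, 385.394], [-1.0, -0.011, 0.01, -75.041], [-0.007, -0.188, -0.982, 1210.915], [0.0, 0.0, 0.0, 1.0]]
```

View pics/top0.png

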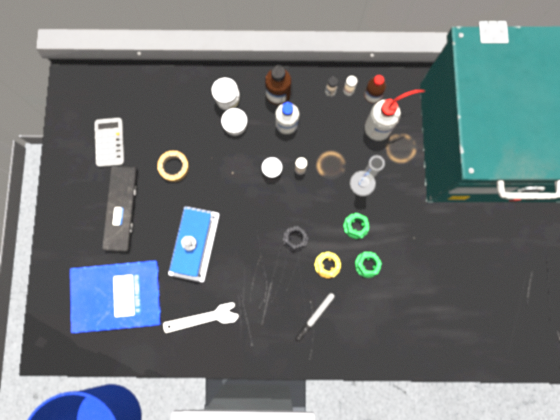

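View pics/scene0.png

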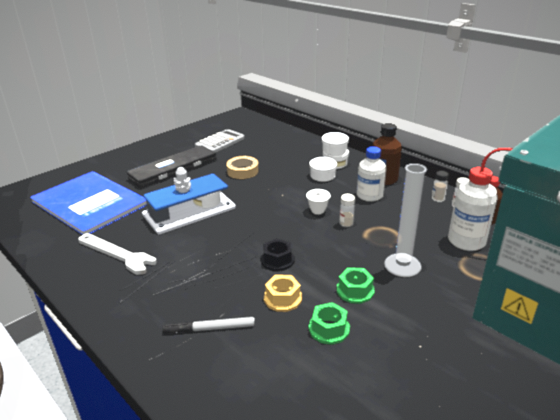

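Candidates shaped like the nut (top view): yellow/brass (328,265), green (357,225) and (368,264), black (295,238); the tan tape ring at (173,166) is not a nut. The brass one at (328,265) is my choice. The clamp's stud is at about (188,243). Next is a close crop of both.

```bash
python3 - <<'E'
from h import *
a=cv2.imread("pics/top0.png");s=cv2.imread("pics/scene0.png")
def crop(im,x,y,w,h,f=5):return cv2.resize(im[y:y+h,x:x+w],None,fx=f,fy=f,interpolation=cv2.INTER_CUBIC)
r1=np.hstack([crop(a,300,237,56,56),crop(a,155,200,80,56)]) 
r2=np.hstack([crop(s,255,265,56,56),crop(s,135,160,80,56)])
r1=cv2.resize(np.vstack([r1,r2]),None,fx=1,fy=1)
cv2.imwrite("pics/crop0.png",r1);print(r1.shape)
for n,u,v,z in [("top",328,265,28),("scene",283,283,28),("top",188,243,99),("scene",182,170,99),("top",301,162,59),("top",272,167,47)]:
    print(n,u,v,ray(n,u,v,z).round(1))
E
```

```text
(560, 680, 3)
top 328 265 [ 475.5 -189.2   28. ]
scene 283 283 [ 483.1 -187.2   28. ]
top 188 243 [514.  120.3  99. ]
scene 182 170 [517.8 117.6  99. ]
top 301 162 [ 709.4 -125.7   59. ]
top 272 167 [700.  -58.8  47. ]
```

View pics/crop0.png

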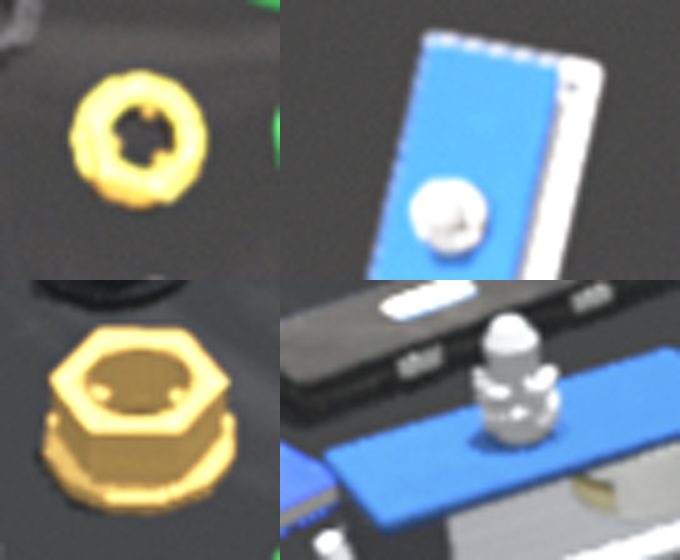

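Brass nut confirmed: a yellow hexagon on a flange with lugs inside, scene crop centre near (140,380). The stud with its teeth is clear as well. Its tip is at scene px (135+510/5−.., ~165). Moving the arm over the nut through the clear middle while computing the hexagon's orientation.

Call:
{"op": "move_arm", "data": {"commands": [[[2.7, -3.7, 0], [0, 0, 0], 1], [[2.7, -3.7, 0], [0, 0, 0], 1], [[2.7, -3.7, 0], [0, 0, 0], 1], [[2.7, -3.7, 0], [0, 0, 0], 1], [[2.7, -3.7, 0], [0, 0, 0], 1], [[2.7, -3.7, 0], [0, 0, 0], 1], [[2.7, -3.7, 0], [0, 0, 0], 1], [[2.7, -3.7, 0], [0, 0, 0], 1], [[2.7, -3.7, 0], [0, 0, 0], 1], [[2.7, -3.7, 0], [0, 0, 0], 1]]}}

```text
t: 1.1
eef_pos: [520.3, 201.3, 214.5]
tcp_rot: [-3.141, -0.0, 2.731]
ft_force: [0.4, 0.8, 1.0]
opening: 0.998
grip_force: 0.0
```

```bash
python3 - <<'E'
from h import *
P=np.array([ray("scene",255+x/5-.4,265+(y-280)/5-.4,28)[:2] for x,y in [(50,380),(95,328),(190,328),(230,380),(190,433),(100,433)]])
c=P.mean(0);d=P-c;print(c,np.hypot(*d.T),np.degrees(np.arctan2(d[:,1],d[:,0])))
i=camera_info("wrist");print(np.round(i["K"],1).tolist(),np.round(i["cam_to_world"],3).tolist())
print(state()["eef_pos"],state()["tcp_rot"],state()["joints"])
for n,u,v,z in [("scene",135+510/5-100,160+(320-280)/5,99)]: print(ray(n,u,v,z))
cv2.imwrite("pics/w0.png",read_camera("wrist"))
E
```

```text
[ 480.8357775 -189.735638 ] [28.12662232 28.90143053 28.32056073 26.60982748 28.23720934 27.00171831] [ 135.19596554   76.7720687    14.28358556  -46.00179494 -104.21351033
 -161.8138205 ]
[[339.4, 0.0, 281.0], [0.0, 339.4, 209.7], [0.0, 0.0, 1.0]] [[0.4, 0.882, 0.249, 450.027], [0.916, -0.385, -0.108, 231.48], [0.0, 0.271, -0.962, 384.662], [0.0, 0.0, 0.0, 1.0]]
[520.31402484 201.27711554 214.53266646] [-3.14149275e+00 -3.00317315e-04  2.73071718e+00] [ 2.50656046e-01  3.95925106e-01  1.72529326e+00  1.23949906e-04
  1.02067263e+00 -9.09329635e-01]
[463.16919938 186.00849542  99.        ]
```

View pics/w0.png

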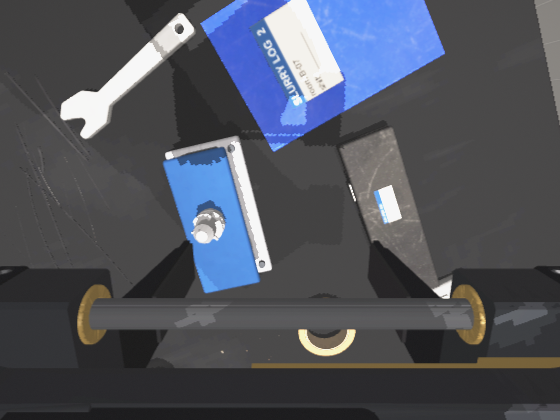

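The wrist view shows the stud tip at about (203,230) on the blue strap, with the spanner and notebooks behind. Next I go above the nut. I'll close along its flats at −14°, because the neighbouring green and black nuts block the other two directions.

Call:
{"op": "move_arm", "data": {"commands": [[[-0.4, -3.9, -0.6], [0, 0, -8.1], 1], [[-0.4, -3.9, -0.6], [0, 0, -8.1], 1], [[-0.4, -3.9, -0.6], [0, 0, -8.1], 1], [[-0.4, -3.9, -0.6], [0, 0, -8.1], 1], [[-0.4, -3.9, -0.6], [0, 0, -8.1], 1], [[-0.4, -3.9, -0.6], [0, 0, -8.1], 1], [[-0.4, -3.9, -0.6], [0, 0, -8.1], 1], [[-0.4, -3.9, -0.6], [0, 0, -8.1], 1], [[-0.4, -3.9, -0.6], [0, 0, -8.1], 1], [[-0.4, -3.9, -0.6], [0, 0, -8.1], 1]]}}

```text
t: 2.15
eef_pos: [479.1, -188.5, 154.3]
tcp_rot: [-3.141, -0.0, 1.311]
ft_force: [0.6, 0.2, 0.3]
opening: 0.999
grip_force: 0.0
```

```bash
python3 - <<'E'
from h import *
s=state();p=s["eef_pos"];print(p,s["tcp_rot"],s["joints"])
i=camera_info("wrist");im=read_camera("wrist")
print("tcp",proj("wrist",p,i),"grasp",proj("wrist",p+[0,0,19],i))
q=proj("wrist",[481,-190,28],i);print("nut",q)
x,y=[int(max(0,t)) for t in (q[0]-70,q[1]-52)]
np.save("i1.npy",i["cam_to_world"]);cv2.imwrite("pics/w1full.png",im)
cv2.imwrite("pics/w1.png",cv2.resize(im[y:y+105,x:x+140],None,fx=5,fy=5,interpolation=cv2.INTER_CUBIC));print(x,y)
E
```

```text
[ 479.1051966  -188.45880086  154.28949848] [-3.14137947e+00 -8.66227687e-05  1.31122682e+00] [-5.03136388e-01  4.12535793e-01  1.89518992e+00  4.40855875e-05
  8.34094719e-01 -2.43596513e-01]
tcp [280.98821324 259.78559618] grasp [280.94340114 275.84785326]
nut [283.61833556 202.87814612]
213 150
```

View pics/w1.png

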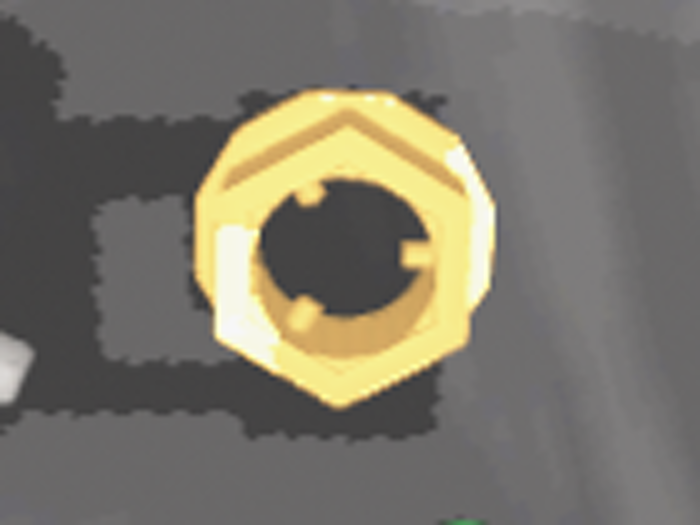

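The crop shows the brass nut with flats left and right (vertical edges near x≈217 and 468), so the grasp direction is nearly right. I'll compute its centre and angle.

```bash
python3 - <<'E'
from h import *
i=camera_info("wrist");i["cam_to_world"]=np.load("i1.npy")
P=np.array([ray("wrist",213+(x+.5)/5-.5,150+(y+.5)/5-.5,28,i)[:2] for x,y in [(348,110),(467,192),(469,341),(338,409),(216,342),(218,190)]])
c=P.mean(0);d=P-c;print(c,np.hypot(*d.T),np.degrees(np.arctan2(d[:,1],d[:,0]))%60)
L=np.array([ray("wrist",213+x/5-.4,150+y/5-.4,17,i)[:2] for x,y in [(408,258),(310,195),(303,318)]])-c
print(np.degrees(np.arctan2(L[:,1],L[:,0])),np.hypot(*L.T))
print(np.degrees(state()["tcp_rot"][2])-90)
E
```

```text
[ 478.8505149  -189.32510912] [28.34776267 26.01755606 27.10094172 27.35311149 27.25190863 26.23999861] [13.1747886  16.62623412 13.53220517 13.29799864 16.94885396 12.929184  ]
[ -21.20996453  104.60254095 -134.78062366] [12.28642084 12.26777698 15.03851404]
-15.48589536102385
```

Call:
{"op": "move_arm", "data": {"commands": [[[0, -0.1, -4.5], [0, 0, -0.6], 1], [[0, 0, -4.5], [0, 0, 0], 1], [[0, 0, -3.5], [0, 0, 0], 1], [[0, 0, -2.0], [0, 0, 0], 1], [[0, 0, 0], [0, 0, 0], 1], [[0, 0, 0], [0, 0, 0], 0.3], [[0, 0, 0], [0, 0, 0], 0.3], [[0, 0, 0], [0, 0, 0], 0.3], [[0, 0, 0], [0, 0, 0], 0.3], [[0, 0, 0], [0, 0, 0], 0.3]]}}

```text
t: 3.2
eef_pos: [479.8, -188.1, 10.3]
tcp_rot: [3.14, 0.0, 1.307]
ft_force: [-0.3, 0.0, -0.3]
opening: 0.634
grip_force: 0.0
```

Call:
{"op": "move_arm", "data": {"commands": [[[0, 0, -0.1], [0, 0, 0], 0.3], [[0, 0, 0], [0, 0, 0], 0.3], [[0, 0, 0], [0, 0, 0], 0.3], [[0, 0, 0], [0, 0, 0], 0.3], [[0, 0, 0], [0, 0, 0], 0.3]]}}

```text
t: 3.7
eef_pos: [479.6, -188.0, 8.7]
tcp_rot: [3.142, 0.0, 1.307]
ft_force: [-0.1, -0.3, 1.5]
opening: 0.48
grip_force: 29.7
```

Gripped (0.48 × 95 = 46 mm, 30 N). I'll lift, then stop next to the stud with the wrist camera above it.

Call:
{"op": "move_arm", "data": {"commands": [[[0, 0, 3.0], [0, 0, 0], 0.3], [[0, 0, 4.0], [0, 0, 0], 0.3], [[0, 0, 4.1], [0, 0, 0], 0.3], [[0, 4.2, 0], [0, 0, -3.2], 0.3], [[0, 4.3, 0], [0, 0, -3.2], 0.3], [[0, 4.3, 0], [0, 0, -3.2], 0.3], [[0, 4.3, 0], [0, 0, -3.2], 0.3], [[0, 4.3, 0], [0, 0, -3.2], 0.3], [[0, 4.3, 0], [0, 0, -3.2], 0.3], [[0, 0, 0], [0, 0, 0], 0.3]]}}

```text
t: 4.7
eef_pos: [478.9, 72.9, 119.5]
tcp_rot: [-3.141, -0.0, 0.974]
ft_force: [-0.5, -0.2, -2.6]
opening: 0.483
grip_force: 29.8
```

```bash
python3 - <<'E'
from h import *
s=state();p=s["eef_pos"];print(p,s["tcp_rot"],s["joints"],s["ft_force"])
i=camera_info("wrist");im=read_camera("wrist")
print("tcp",proj("wrist",p,i));print("stud",proj("wrist",[515,119,99],i))
np.save("i2.npy",i["cam_to_world"]);cv2.imwrite("pics/w2full.png",im)
x,y=180,95
cv2.imwrite("pics/w2.png",cv2.resize(im[y:y+150,x:x+200],None,fx=4,fy=4,interpolation=cv2.INTER_CUBIC))
E
```

```text
[478.94374846  72.92187409 119.52010376] [-3.14104711e+00 -1.32177186e-04  9.73837750e-01] [1.44066811e-02 4.28468156e-01 2.00010566e+00 6.43898262e-04
 7.13389793e-01 6.10878261e-01] [-0.51064491 -0.15707004 -2.62356862]
tcp [280.79993207 259.85704902]
stud [287.84744273 147.54910271]
```

View pics/w2.png

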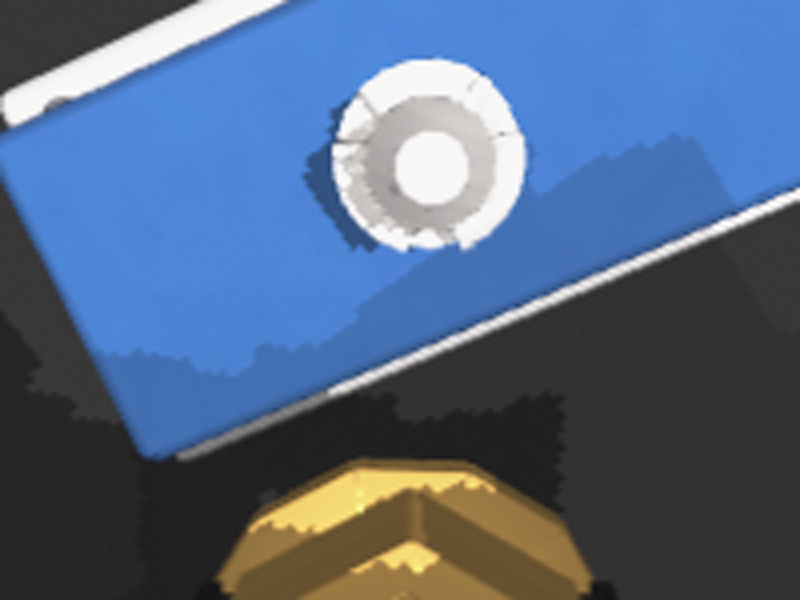

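The stud is clear: tip centre at crop (432,167), thread end circle centred on (429,154). The three slots are at the bottom (405–460,248), upper left (365,105)–(335,145) and upper right (475,85)–(505,135). The nut's flange starts at the lower edge.

```bash
python3 - <<'E'
from h import *
i=camera_info("wrist");i["cam_to_world"]=np.load("i2.npy")
f=lambda x,y,z:ray("wrist",180+(x+.5)/4-.5,95+(y+.5)/4-.5,z,i)[:2]
print("tip",f(432,167,99))
c=f(429,154,76.5);print("thread",c,"r",[np.hypot(*(f(x,y,76.5)-c)) for x,y in[(333,155),(526,155),(429,58)]])
ang=lambda p:np.degrees(np.arctan2(*(p-c)[::-1]))%360
for x,y in[(365,105),(335,145),(405,250),(460,245),(505,135),(475,85)]:print(x,y,ang(f(x,y,76.5)).round(1))
print(ray("top",188,243,99),"lug bearing",(np.degrees(state()["tcp_rot"][2])-90)%120)
E
```

```text
tip [518.28927578 124.10836599]
thread [518.52565592 124.59390176] r [np.float64(14.72772754161323), np.float64(14.879091225656989), np.float64(14.118398478634182)]
365 105 109.1
335 145 140.4
405 250 221.7
460 245 255.2
505 135 339.5
475 85 21.6
[514.03392237 120.27570927  99.        ] lug bearing 85.88211032931751
```

```bash
python3 - <<'E'
import cv2
im=cv2.imread("pics/w2full.png")[200:340,190:380]
cv2.imwrite("pics/w2n.png",cv2.resize(im,None,fx=4,fy=4,interpolation=cv2.INTER_CUBIC))
E
```

```text
(no output)
```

View pics/w2n.png

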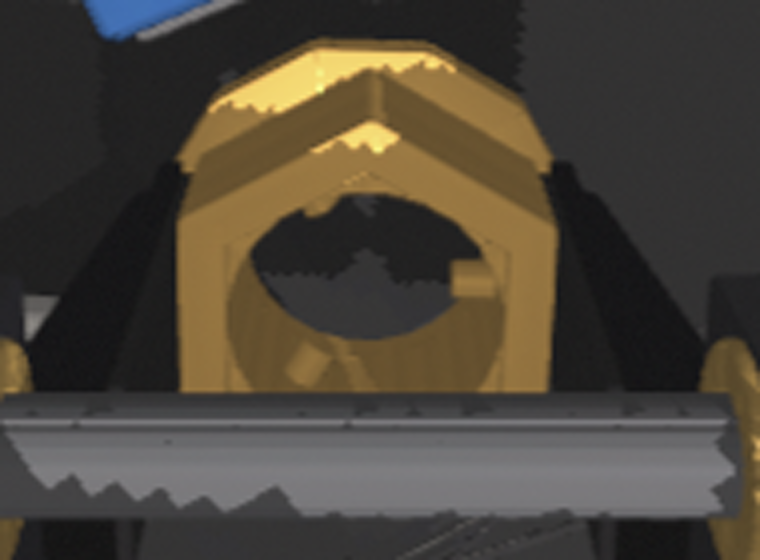

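The nut sits square in the fingers: front corner at (373,120), side corners at (180,218) and (557,230). I'll compute its in-hand offset from this view.

```bash
python3 - <<'E'
from h import *
i=camera_info("wrist");i["cam_to_world"]=np.load("i2.npy")
p=np.array([478.94,72.92,119.5]);yaw=np.arctan2(i["cam_to_world"][1,0],i["cam_to_world"][0,0])
ya=0.974;R=np.array([[np.cos(ya),np.sin(ya)],[-np.sin(ya),np.cos(ya)]])
z=p[2]+19.3
f=lambda x,y:R@(ray("wrist",190+(x+.5)/4-.5,200+(y+.5)/4-.5,z,i)[:2]-p[:2])
A,B,C=f(373,120),f(180,218),f(557,230)
print(A,B,C)
n=(A+B+C-[26.56+2*13.28,0])/3;print("nut in tool (x, left y)",n)
s=R@(np.array([518.4,124.35])-p[:2]);print("stud",s)
print("shift world",R.T@(s-n))
# first view
ya=np.radians(75.3);R1=np.array([[np.cos(ya),np.sin(ya)],[-np.sin(ya),np.cos(ya)]])
print("nut at grasp",R1@(np.array([478.85,-189.3])-[479.5,-188.1]))
E
```

```text
[24.0703781 -1.0454838] [11.65657767 22.09470763] [ 10.09125373 -23.16835963]
nut in tool (x, left y) [-2.43393017 -0.7063786 ]
stud [64.71616739 -3.73552922]
shift world [40.24358353 53.84018332]
nut at grasp [-1.32566397  0.32421451]
```

Call:
{"op": "move_arm", "data": {"commands": [[[2.0, 2.7, 0], [0, 0, 0], 0.3], [[2.0, 2.6, 0], [0, 0, 0], 0.3], [[0, 0, 0], [0, 0, 0], 0.3], [[0, 0, -1.0], [0, 0, 0], 0.3], [[0, 0, -0.6], [0, 0, 0], 0.3], [[0, 0, -0.5], [0, 0, 0], 0.3], [[0, 0, -0.3], [0, 0, 0], 0.3], [[0, 0, 0], [0, 0, 0], 0.3]]}}

```text
t: 5.55
eef_pos: [519.3, 121.6, 95.2]
tcp_rot: [-3.141, 0.001, 0.971]
ft_force: [0.1, 0.1, -2.4]
opening: 0.481
grip_force: 29.8
```

```bash
python3 - <<'E'
from h import *
s=state();p=s["eef_pos"];print(p,s["tcp_rot"],s["joints"].round(3),s["ft_force"],s["moment"])
im=read_camera("wrist");cv2.imwrite("pics/w3full.png",im)
cv2.imwrite("pics/w3.png",cv2.resize(im[200:340,190:380],None,fx=4,fy=4,interpolation=cv2.INTER_CUBIC))
E
```

```text
[519.29289883 121.58930087  95.21322708] [-3.14102363e+00  5.94863596e-04  9.70976523e-01] [ 0.106  0.521  1.904 -0.     0.717  0.706] [ 0.07972905  0.09311686 -2.44966722] [-0.07231733  0.10986681 -0.07108888]
```

View pics/w3.png

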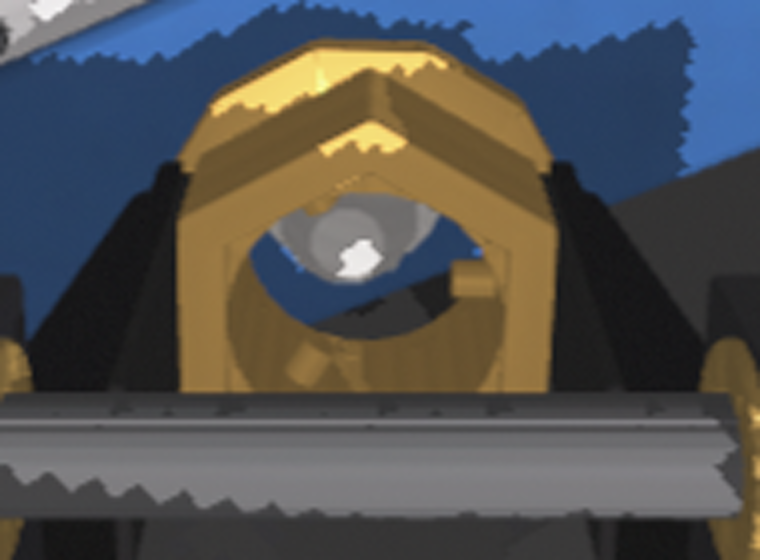

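The stud's tip is at crop (350,240), while the lug triangle's centre is at about (368,283). So the tip is some 5 mm off towards the camera, and the measured TCP y is also 4.6 mm short of target. Correcting, then looking again.

Call:
{"op": "move_arm", "data": {"commands": [[[0.0, 0.5, 0], [0, 0, 0], 0.3], [[0, 0, 0], [0, 0, 0], 0.3], [[0, 0, -0.3], [0, 0, 0], 0.3], [[0, 0, 0], [0, 0, 0], 0.3]]}}

```text
t: 6.0
eef_pos: [519.4, 127.1, 92.4]
tcp_rot: [-3.141, 0.0, 0.972]
ft_force: [-0.3, 0.5, -1.3]
opening: 0.481
grip_force: 29.8
```

```bash
python3 - <<'E'
from h import *
s=state();p=s["eef_pos"];print(p,s["tcp_rot"],s["ft_force"],s["moment"])
im=read_camera("wrist");cv2.imwrite("pics/w4full.png",im)
cv2.imwrite("pics/w4.png",cv2.resize(im[215:305,225:345],None,fx=6,fy=6,interpolation=cv2.INTER_CUBIC))
E
```

```text
[519.42892283 127.10295437  92.3965293 ] [-3.14146827e+00  2.10645303e-04  9.71732691e-01] [-0.30586519  0.47989932 -1.25947477] [-0.09827075  0.10507341 -0.04894646]
```

View pics/w4.png

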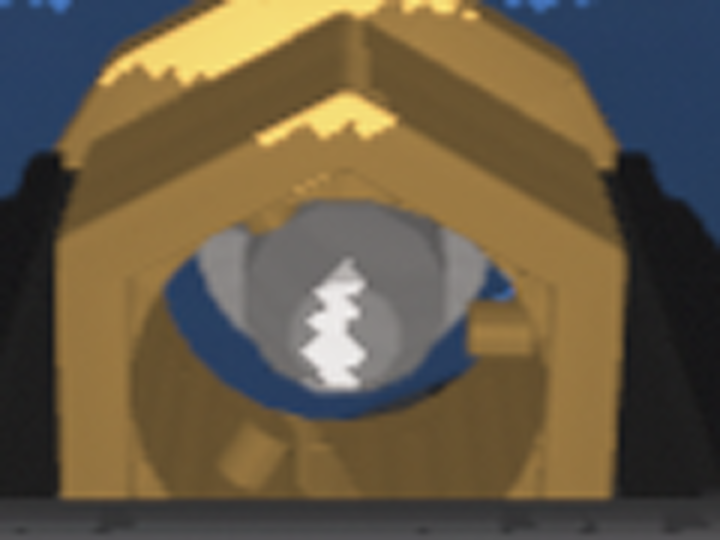

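```bash
cat > fit.py <<'E'
from h import *
from scipy.optimize import least_squares
def fit(tip,lugs,crop,f,p):
    i=camera_info("wrist");ya=state()["tcp_rot"][2]
    g=lambda q:np.array([crop[0]+(q[0]+.5)/f-.5,crop[1]+(q[1]+.5)/f-.5])
    b=ya-np.pi/2+np.radians([0,120,240])
    def res(v):
        return np.concatenate([proj("wrist",[v[0]+11.5*np.cos(a),v[1]+11.5*np.sin(a),v[2]],i)-g(l) for a,l in zip(b,lugs)])
    r=least_squares(res,[p[0],p[1],p[2]+8]);n=r.x
    t=ray("wrist",*g(tip),99,i)
    print("nut",n.round(2),"res",np.abs(r.fun).max().round(2),"stud",t.round(2),"shift",(t-n)[:2].round(2))
E
python3 - <<'E'
from fit import *
p=state()["eef_pos"]
fit((345,335),[(470,318),(275,225),(266,437)],(225,215),6,p)
i=camera_info("wrist");print(i["cam_to_world"].round(3))
E
```

```text
nut [518.87 126.2  101.87] res 1.62 stud [518.27 124.09  99.  ] shift [-0.6  -2.11]
[[ 8.25000e-01 -5.43000e-01 -1.55000e-01  5.62934e+02]
 [-5.65000e-01 -7.94000e-01 -2.24000e-01  1.90041e+02]
 [-1.00000e-03  2.72000e-01 -9.62000e-01  2.62603e+02]
 [ 0.00000e+00  0.00000e+00  0.00000e+00  1.00000e+00]]
```

Call:
{"op": "move_arm", "data": {"commands": [[[-0.06, -0.15, 0], [0, 0, 0], 0.3], [[0, 0, -0.3], [0, 0, 0], 0.3], [[0, 0, -0.3], [0, 0, 0], 0.3], [[0, 0, 0], [0, 0, 0], 0.3]]}}

```text
t: 6.45
eef_pos: [518.8, 125.4, 86.2]
tcp_rot: [-3.141, 0.0, 0.971]
ft_force: [0.0, 0.4, -1.9]
opening: 0.483
grip_force: 29.8
```

Call:
{"op": "move_arm", "data": {"commands": [[[0, 0, -0.3], [0, 0, 0], 0.3], [[0, 0, -0.3], [0, 0, 0], 0.3], [[0, 0, 0], [0, 0, 0], 0.3]]}}

```text
t: 6.75
eef_pos: [518.8, 125.5, 80.2]
tcp_rot: [-3.141, 0.0, 0.971]
ft_force: [-0.8, -0.5, -2.2]
opening: 0.484
grip_force: 29.8
```

No side contact so far. Carrying on gently until the lugs touch, expected at TCP ≈ 73.

Call:
{"op": "move_arm", "data": {"commands": [[[0, 0, -0.3], [0, 0, 0], 0.3], [[0, 0, -0.2], [0, 0, 0], 0.3], [[0, 0, 0], [0, 0, 0], 0.3]]}}

```text
t: 7.05
eef_pos: [518.8, 125.5, 75.4]
tcp_rot: [-3.141, 0.0, 0.972]
ft_force: [-0.1, 1.1, -1.9]
opening: 0.486
grip_force: 29.8
```

Call:
{"op": "move_arm", "data": {"commands": [[[0, 0, -0.1], [0, 0, 0], 0.3], [[0, 0, 0], [0, 0, 0], 0.3]]}}

```text
t: 7.25
eef_pos: [519.0, 125.5, 74.6]
tcp_rot: [3.142, 0.0, 0.971]
ft_force: [-0.3, 0.3, -1.8]
opening: 0.484
grip_force: 29.8
```

Call:
{"op": "move_arm", "data": {"commands": [[[0, 0, -0.05], [0, 0, 0], 0.3], [[0, 0, 0], [0, 0, 0], 0.3]]}}

```text
t: 7.45
eef_pos: [519.0, 125.5, 74.1]
tcp_rot: [3.141, 0.0, 0.972]
ft_force: [0.1, 0.7, -1.3]
opening: 0.484
grip_force: 29.8
```

Call:
{"op": "move_arm", "data": {"commands": [[[0, 0, -0.05], [0, 0, 0], 0.3], [[0, 0, 0], [0, 0, 0], 0.3]]}}

```text
t: 7.65
eef_pos: [519.0, 125.5, 73.6]
tcp_rot: [3.142, 0.0, 0.972]
ft_force: [-0.6, -0.3, -1.0]
opening: 0.485
grip_force: 29.8
```

Call:
{"op": "move_arm", "data": {"commands": [[[0, 0, -0.05], [0, 0, 0], 0.3], [[0, 0, 0], [0, 0, 0], 0.3]]}}

```text
t: 7.85
eef_pos: [519.0, 125.6, 73.2]
tcp_rot: [3.141, -0.0, 0.972]
ft_force: [-0.1, 0.0, -1.9]
opening: 0.483
grip_force: 29.8
```

Call:
{"op": "move_arm", "data": {"commands": [[[0, 0, -0.03], [0, 0, 0], 0.3], [[0, 0, 0], [0, 0, 0], 0.3]]}}

```text
t: 8.05
eef_pos: [519.0, 125.5, 73.0]
tcp_rot: [3.141, -0.0, 0.971]
ft_force: [-0.7, -0.2, 0.6]
opening: 0.482
grip_force: 29.8
```

Call:
{"op": "move_arm", "data": {"commands": [[[0, 0, -0.03], [0, 0, 0], 0.3], [[0, 0, 0], [0, 0, 0], 0.3]]}}

```text
t: 8.25
eef_pos: [519.1, 125.6, 72.9]
tcp_rot: [3.141, -0.0, 0.972]
ft_force: [-1.8, -0.3, 4.4]
opening: 0.487
grip_force: 29.8
```

Contact on the flat (TCP 72.9, about 6 N). Backing off anticlockwise, with a small shift to keep the nut's axis still.

Call:
{"op": "move_arm", "data": {"commands": [[[-0.01, 0.003, 0], [0, 0, 4], 0.3], [[-0.01, 0.003, 0], [0, 0, 4], 0.3], [[-0.01, 0.003, 0], [0, 0, 4], 0.3], [[-0.01, 0.003, 0], [0, 0, 4], 0.3], [[0, 0, 0], [0, 0, 0], 0.3]]}}

```text
t: 8.75
eef_pos: [519.0, 125.7, 72.8]
tcp_rot: [3.141, -0.0, 1.252]
ft_force: [0.1, -0.3, 3.7]
opening: 0.487
grip_force: 29.7
```

Call:
{"op": "move_arm", "data": {"commands": [[[-0.01, 0.003, 0], [0, 0, 4], 0.3], [[-0.01, 0.003, 0], [0, 0, 4], 0.3], [[0, 0, 0], [0, 0, 0], 0.3]]}}

```text
t: 9.05
eef_pos: [518.3, 125.8, 72.4]
tcp_rot: [-3.141, -0.0, 1.389]
ft_force: [-0.2, 1.8, -1.9]
opening: 0.481
grip_force: 29.8
```

The force fell away at about 24° (−1.9 N, the tool's free weight), so the lugs are over the slots. A few degrees more, then lower.

Call:
{"op": "move_arm", "data": {"commands": [[[-0.01, 0.003, -0.02], [0, 0, 3], 0.3], [[0, 0, -0.05], [0, 0, 2], 0.3], [[0, 0, 0], [0, 0, 0], 0.3]]}}

```text
t: 9.35
eef_pos: [518.1, 125.8, 71.6]
tcp_rot: [-3.141, 0.0, 1.475]
ft_force: [0.0, 0.9, -1.3]
opening: 0.486
grip_force: 29.8
```

Call:
{"op": "move_arm", "data": {"commands": [[[0, 0, -0.1], [0, 0, 0], 0.3], [[0, 0, 0], [0, 0, 0], 0.3]]}}

```text
t: 9.55
eef_pos: [518.3, 125.8, 70.7]
tcp_rot: [3.141, -0.0, 1.476]
ft_force: [0.6, 1.3, -1.8]
opening: 0.479
grip_force: 29.7
```

It goes in freely. Lowering towards 63.6 (the 3 mm position).

Call:
{"op": "move_arm", "data": {"commands": [[[0, 0, -0.15], [0, 0, 0], 0.3], [[0, 0, -0.15], [0, 0, 0], 0.3], [[0, 0, 0], [0, 0, 0], 0.3]]}}

```text
t: 9.85
eef_pos: [518.0, 125.7, 67.5]
tcp_rot: [-3.141, 0.0, 1.477]
ft_force: [0.6, 0.8, -2.5]
opening: 0.484
grip_force: 29.8
```

Call:
{"op": "move_arm", "data": {"commands": [[[0, 0, -0.1], [0, 0, 0], 0.3], [[0, 0, -0.1], [0, 0, 0], 0.3], [[0, 0, 0], [0, 0, 0], 0.3]]}}

```text
t: 10.15
eef_pos: [518.1, 125.7, 65.7]
tcp_rot: [-3.141, 0.0, 1.478]
ft_force: [-0.2, -0.6, -1.6]
opening: 0.484
grip_force: 29.8
```

Call:
{"op": "move_arm", "data": {"commands": [[[0, 0, -0.1], [0, 0, 0], 0.3], [[0, 0, -0.05], [0, 0, 0], 0.3], [[0, 0, 0], [0, 0, 0], 0.3]]}}

```text
t: 10.45
eef_pos: [518.2, 125.7, 64.3]
tcp_rot: [3.142, 0.0, 1.478]
ft_force: [0.5, 0.1, -1.7]
opening: 0.481
grip_force: 29.8
```

Call:
{"op": "move_arm", "data": {"commands": [[[0, 0, -0.05], [0, 0, 0], 0.3], [[0, 0, 0], [0, 0, 0], 0.3]]}}

```text
t: 10.65
eef_pos: [518.3, 125.7, 63.8]
tcp_rot: [3.142, 0.0, 1.478]
ft_force: [0.4, 0.0, -1.4]
opening: 0.481
grip_force: 29.8
```

Call:
{"op": "move_arm", "data": {"commands": [[[0, 0, -0.03], [0, 0, 0], 0.3], [[0, 0, 0], [0, 0, 0], 0.3]]}}

```text
t: 10.85
eef_pos: [518.3, 125.7, 63.6]
tcp_rot: [3.141, 0.0, 1.478]
ft_force: [0.3, 0.8, -1.3]
opening: 0.481
grip_force: 29.8
```

Call:
{"op": "move_arm", "data": {"commands": [[[0, 0, -0.03], [0, 0, 0], 0.3], [[0, 0, 0], [0, 0, 0], 0.3]]}}

```text
t: 11.05
eef_pos: [518.3, 125.7, 63.5]
tcp_rot: [3.141, -0.0, 1.478]
ft_force: [0.0, -0.6, 2.5]
opening: 0.485
grip_force: 29.8
```

Bottomed at 63.5 as expected. Now clockwise: the level part first.

Call:
{"op": "move_arm", "data": {"commands": [[[0.01, -0.002, 0], [0, 0, -4], 0.3], [[0.01, -0.002, 0], [0, 0, -4], 0.3], [[0.01, -0.003, 0], [0, 0, -4], 0.3], [[0, 0, 0], [0, 0, 0], 0.3]]}}

```text
t: 11.45
eef_pos: [518.8, 125.7, 63.5]
tcp_rot: [3.141, -0.0, 1.267]
ft_force: [-0.5, 0.1, 2.9]
opening: 0.484
grip_force: 29.8
```

```bash
python3 -c "
from h import *
s=state();print(s['ft_force'],s['moment'],s['joints'])"
```

```text
[-0.47312871  0.13690507  2.91792494] [-0.10344307  0.08452132 -0.00014041] [ 1.13925783e-01  5.71906285e-01  1.92672359e+00 -3.27686654e-05
  6.42297600e-01  4.17644488e-01]
```

Call:
{"op": "move_arm", "data": {"commands": [[[0.01, -0.003, 0], [0, 0, -4], 0.3], [[0.01, -0.004, 0], [0, 0, -4], 0.3], [[0, 0, 0], [0, 0, 0], 0.3]]}}

```text
t: 11.75
eef_pos: [518.8, 125.6, 63.3]
tcp_rot: [3.141, -0.0, 1.129]
ft_force: [0.5, 0.3, 0.8]
opening: 0.483
grip_force: 29.8
```

Call:
{"op": "move_arm", "data": {"commands": [[[0.009, -0.005, -0.02], [0, 0, -4], 0.3], [[0.009, -0.005, -0.03], [0, 0, -4], 0.3], [[0, 0, 0], [0, 0, 0], 0.3]]}}

```text
t: 12.05
eef_pos: [518.9, 125.5, 62.7]
tcp_rot: [-3.142, 0.0, 0.991]
ft_force: [-0.0, 0.1, -0.3]
opening: 0.483
grip_force: 29.8
```

Call:
{"op": "move_arm", "data": {"commands": [[[0.008, -0.006, -0.03], [0, 0, -4], 0.3], [[0.008, -0.006, -0.03], [0, 0, -4], 0.3], [[0, 0, 0], [0, 0, 0], 0.3]]}}

```text
t: 12.35
eef_pos: [519.1, 125.4, 62.2]
tcp_rot: [3.141, -0.0, 0.852]
ft_force: [0.4, -1.1, -0.1]
opening: 0.485
grip_force: 29.8
```

Call:
{"op": "move_arm", "data": {"commands": [[[0.008, -0.007, -0.03], [0, 0, -4], 0.3], [[0.007, -0.007, -0.03], [0, 0, -4], 0.3], [[0, 0, 0], [0, 0, 0], 0.3]]}}

```text
t: 12.65
eef_pos: [519.3, 125.2, 61.6]
tcp_rot: [3.141, -0.0, 0.713]
ft_force: [-0.4, -0.6, 0.0]
opening: 0.484
grip_force: 29.8
```

Call:
{"op": "move_arm", "data": {"commands": [[[0.007, -0.008, -0.03], [0, 0, -4], 0.3], [[0.006, -0.008, -0.03], [0, 0, -4], 0.3], [[0, 0, 0], [0, 0, 0], 0.3]]}}

```text
t: 12.95
eef_pos: [519.4, 125.1, 61.0]
tcp_rot: [3.141, -0.0, 0.574]
ft_force: [0.3, -0.7, -0.0]
opening: 0.481
grip_force: 29.8
```

Call:
{"op": "move_arm", "data": {"commands": [[[0.006, -0.008, -0.03], [0, 0, -4], 0.3], [[0, 0, 0], [0, 0, 0], 0.3]]}}

```text
t: 13.15
eef_pos: [519.5, 125.0, 60.7]
tcp_rot: [3.141, -0.0, 0.504]
ft_force: [-0.3, 1.0, 0.1]
opening: 0.485
grip_force: 29.8
```

Call:
{"op": "move_arm", "data": {"commands": [[[0.005, -0.009, -0.03], [0, 0, -4], 0.3], [[0, 0, 0], [0, 0, 0], 0.3]]}}

```text
t: 13.35
eef_pos: [519.8, 125.0, 60.7]
tcp_rot: [3.141, -0.001, 0.434]
ft_force: [0.0, 0.3, 4.7]
opening: 0.483
grip_force: 29.8
```

```bash
python3 -c "
from h import *
s=state();print(s['eef_pos'],s['ft_force'],s['moment'])"
```

```text
[519.77547469 124.95296733  60.67822453] [0.03500729 0.27679974 4.65793744] [-0.08812195  0.21722588 -0.06070281]
```

Call:
{"op": "move_arm", "data": {"commands": [[[0.005, -0.009, 0], [0, 0, -4], 0.3], [[0, 0, 0], [0, 0, 0], 0.3]]}}

```text
t: 13.55
eef_pos: [519.8, 124.8, 60.7]
tcp_rot: [3.141, -0.001, 0.364]
ft_force: [-0.0, -0.2, 5.3]
opening: 0.484
grip_force: 29.8
```

The force holds at about 6 N and the height stays constant, so the flange is home. Releasing: ease the pressure, open fully, and retreat straight up.

Call:
{"op": "move_arm", "data": {"commands": [[[0, 0, 0.04], [0, 0, 0], 0.3], [[0, 0, 0], [0, 0, 0], 0.6], [[0, 0, 0], [0, 0, 0], 0.8], [[0, 0, 0], [0, 0, 0], 0.9], [[0, 0, 0], [0, 0, 0], 0.9], [[0, 0, 0], [0, 0, 0], 0.9], [[0, 0, 0], [0, 0, 0], 0.9]]}}

```text
t: 14.25
eef_pos: [519.6, 124.8, 60.7]
tcp_rot: [3.141, 0.0, 0.361]
ft_force: [-0.4, 0.1, -0.6]
opening: 0.89
grip_force: 0.0
```

Call:
{"op": "move_arm", "data": {"commands": [[[0, 0, 1.0], [0, 0, 0], 0.9], [[0, 0, 3.0], [0, 0, 0], 0.9], [[-2, -3, 3.0], [0, 0, 0], 0.9], [[-2, -4, 2.0], [0, 0, 0], 0.9], [[0, 0, 0], [0, 0, 0], 0.9]]}}

```text
t: 14.75
eef_pos: [478.6, 52.2, 153.7]
tcp_rot: [3.14, -0.003, 0.358]
ft_force: [0.2, -0.3, -1.0]
opening: 0.901
grip_force: 0.0
```

```bash
python3 - <<'E'
from h import *
s=state();p=s["eef_pos"];print(p,s["ft_force"],s["t"],s["opening"])
i=camera_info("wrist");w=read_camera("wrist");q=proj("wrist",[518.5,124.3,75],i);print(q)
x,y=max(0,int(q[0]-60)),max(0,int(q[1]-60))
sc=read_camera("scene")
A=cv2.resize(w[y:y+120,x:x+120],(400,400),interpolation=cv2.INTER_CUBIC)
B=cv2.resize(sc[150:230,140:240],(400,320),interpolation=cv2.INTER_CUBIC)
B=np.vstack([B,np.zeros((80,400,3),np.uint8)]);cv2.imwrite("pics/end.png",np.hstack([A,B]))
E
```

```text
[478.59833146  52.24680308 153.73896513] [ 0.15042684 -0.32467818 -1.01198742] 14.75 0.9010648643648116
[205.97034998 134.21904004]
```

View pics/end.png

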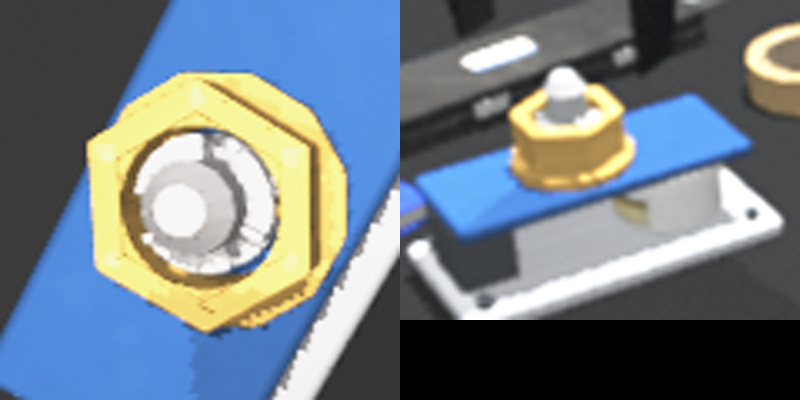

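The nut sits flush on the strap at left crop (205,200), centred round the stud, and the gripper is clear. Handing in.

```bash
python3 -c "
from h import *
print(env.job_done())"
```

```text
the job is handed in; nothing more can be done
None
```

The brass nut is threaded on the stud with its flange home on the blue strap and the gripper clear of it; the vial and crucible were not touched, and the job was handed in at about 15 s (no verdict was returned).

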